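# Find the warped card-drawer front on the surface plate

## Task

One of the three card-drawer fronts on the stone surface plate is warped: rock them with gentle finger pressure, touching down slowly and never pressing hard against the stone, to find the one that tilts, and hold it tilted for a moment to be sure. Then lift that one by its pull and lay it face up in the plywood repair tray, setting it down rather than dropping it, and leave the two sound fronts lying where they are and the other things on the bench alone.

Things in the scene. Friction and masses are not known exactly. Their poses are not given: they have to be found in the camera images.
- surface_plate: fixed flat stone slab, 280 (its x) by 460 (its y) by 40 mm high; origin at the centre of its underside, on the bench, z up; its top face is 40 mm above the bench. The three fronts lie on it in a row along its y, about 150 mm apart
- front_a: loose drawer front of dark wood, face up, 130 (its x) by 105 (its y) mm, about 0.3 kg; origin at the centre of its underside where the pads end, z up. A flat board 8 mm thick, its top face 14 mm above the origin, on four round corner pads 6 mm high, 12 mm across, centred 57 mm (x) and 44 mm (y) from its middle. A flat label holder with a paper card lies on the face at x = +36 mm
- front_b: same make as front_a and front_c, same frame. The steel pull of each front: a bar along y over its centre, 14 mm wide (x), 64 mm long (y), from 36 to 48 mm above the origin, on two posts of 10 by 8 mm at y = +-26 mm, open below
- front_c: same make as front_a and front_b, same frame. Any one of the three may be the warped one, and any corner may be the lifted one. A sound front stays put wherever it is pressed within its pads
- repair_tray: fixed open plywood tray beside the plate at its +y side, 185 (its x) by 155 (its y) by 30 mm high outside, walls and floor 5 mm; origin at the centre of its underside, on the bench, z up; a front fits in with about 20 mm to spare all round when its x lies along the tray's x, either way round
- screwdriver: bystander: a screwdriver lying on the bench; origin at its underside, near its middle
- screw_jar: bystander: a glass jar with a steel lid, 60 mm across, 75 mm high, standing on the bench; origin at the centre of its underside
- card_drawer: bystander: a wooden drawer full of index cards, 100 by 220 by about 85 mm high, on the bench beyond the plate; origin at the centre of its underside
- plate_top (a point): centre of the plate's top face. On it a warped front rests level on three pads, the fourth about 4.5 mm clear, so at rest it measures like a sound one. It rocks about the diagonal beside the lifted pad: 1 to 4 N at the middle of one of its two short ends, or near that corner, tips it 0.06 rad (end sinks 1.5 to 2 mm, corner 4 mm); let go, it falls back level
Things that resemble listed ones, but are neither listed nor needed, are in the scene too. Leave any orange or purple look-alike of the front_b alone.

How it is judged:
By the outcome, as a careful person would: the job done as asked, in the order asked, and still so for the second after the job is handed in, with the robot touching nothing.
It also fails if it takes over 72 s, if anything falls off the work surface, if the arm or the gripper's body presses on something with over 40 N, if the wrist force passes 120 N, or if a joint passes its speed limit or range.

## Robot

A 6-joint arm with a two-finger parallel gripper is mounted at the origin on the work surface. World frame = base frame: x ahead of the robot, y to its left, z up, the work surface at z = 0. Lengths are in mm, angles in rad, forces in N, time in s.
With the tool pointing down it reaches from about 350 to 775 mm from the base axis. Payload 5.5 kg.
Tool frame: the origin (TCP) lies between the finger pads; the fingertips stand 25 mm ahead of it and the grasp point (between the pads) lies 6 mm ahead of it (env.tcp_to_tips is the distance from the TCP to the fingertips, in mm); z points along the fingers, y is the line along which they close (so a half turn about z gives the same grasp; the last joint's range is limited). The gripper opens to 85 mm and grips with 20 to 120 N. Pads are 22 mm wide; open, the fingers measure 114 mm over their backs; the gripper's body (76 mm by 85 mm) begins 54 mm behind the grasp point. The pads swing forward as they close: fully open they stand 13 mm farther back than shut.
Start: joints at [-1.34, 0.313, 0.046, 1.304, 0, 1.431], TCP at [208.356, -535.967, 221.523] pointing down, gripper open.
Joint ranges: [-2.76, 2.76], [-0.86, 1.69], [-1.03, 1.26], [-2.2, 2.34], [-1.47, 1.5], [-3.14, 3.14]. Speed limits (rad/s): [2.57, 2.57, 3.14, 3.14, 3.14, 3.14].

## Interface

Orientations are given as a rotation vector (axis times angle).
In Python, from bench import env gives the robot as it stands.
- The arm moves only by the tool drive_tool, never from a script. Its argument "deltas" is text: rows parted by semicolons, each of 7 numbers parted by spaces: the shift along the tool's x, y, z in cm, then the turn, a rotation vector about the tool's x, y, z in rad, then the closure, from 0 (fully open) to 1 (shut). In form: x y z ax ay az hand; .... A call has 1 to 12 rows; each row shifts and turns the commanded pose from where the row before left it, along the tool's axes as they then stand; what a row does not reach is not made up. A row lasts 1/12 s, in which the tool goes at most 41.7 mm and 7.16 degrees, less where a joint would pass 70% of its speed; a pose out of reach is approached as far as the arm can. A call with a gripper value outside its range is refused whole. The fingers move at their own pace and stop on an object; "newtons" is the grip in N (left out, the last holds). Time passes only in rows, so rows that do not move let the fingers close. It gives the time, the measured TCP pose, the force, the opening and the grip force at its end, in the units of the state.
- env.state(): the state, without advancing time (a new reading comes with each control period).
- env.grab_frame(name): name is "side" or "top"; returns a dict with "frame" (384x512x3 uint8, red, green, blue), "camera_matrix" (3x3 intrinsics, pixels), "extrinsics" (4x4, takes a point from camera to world coordinates). Camera axes: x right, y down, z forward; pixel columns grow to the right and rows downward; lengths in mm; the calibration is good to about 2 mm. A picture is of the moment at which its call begins. There is no depth.
- env.sign_off(): hands the job in; it is judged then, once.
The state is a dict: "time_s": time; "joint_positions": joint angles; "dq": joint speeds; "tau": joint torques, N m; "tool_pos": TCP position; "orientation": TCP orientation; "wrist_force": force on the tool from outside, world axes, zero at the start; "torque": the same for the moment, N m; "grip_width": finger opening in mm; "finger_force": force on a finger pad.
Only numpy, scipy, OpenCV 4.12 (cv2) and the standard library are available. Lean on these libraries where they do the work, as an engineer would, in place of code of your own. Each camera call takes 0.05 s, during which the arm holds its last target. There are 200 camera calls.

## Working session

There is one attempt and no reset: what is moved stays moved. The work goes in short steps, Python scripts to look and compute and a tool call to move; the robot and the scene stay as the last step left them, time stands still between calls to the robot, and variables do not carry over. Pictures are saved under pics/ and viewed, at most 10 in all, crops included, and the job is handed in when it is done.

Besides the shell and the picture viewer there is one more tool, called in YAML: its name, and indented under it one key for each argument. drive_tool: Moves the arm, as the interface text tells. Its arguments: {"type":"object","properties":{"deltas":{"type":"string"},"newtons":{"type":"number"}},"required":["deltas"]}

```bash
mkdir -p pics; ls; cat > h.py <<'E'
import numpy as np, cv2
from bench import env
def grab(n,save=None):
    f=env.grab_frame(n); 
    if save: cv2.imwrite('pics/'+save,f['frame'][:,:,::-1])
    return f
def ray(f,u,v):
    K=np.array(f['camera_matrix']);T=np.array(f['extrinsics'])
    d=T[:3,:3]@np.linalg.inv(K)@[u,v,1]; return T[:3,3],d
def onz(f,u,v,z):
    o,d=ray(f,u,v); return o+d*(z-o[2])/d[2]
def proj(f,p):
    K=np.array(f['camera_matrix']);T=np.linalg.inv(np.array(f['extrinsics']))
    c=K@(T[:3,:3]@np.array(p,float)+T[:3,3]); return c[:2]/c[2]
def tri(f,uv,g,uw):
    o,d=ray(f,*uv);p,e=ray(g,*uw)
    s=np.linalg.lstsq(np.c_[d,-e],p-o,rcond=None)[0]
    a=o+d*s[0];b=p+e*s[1]; return (a+b)/2,np.linalg.norm(a-b)
E
python3 - <<'E'
from h import *
a=grab('top','top1.png');b=grab('side','side1.png')
for f in(a,b): print(np.round(f['camera_matrix'],1),np.round(f['extrinsics'],3))
s=env.state();print(s)
E
```

```text
pics
[[375.1   0.  257.6]
 [  0.  375.1 187.7]
 [  0.    0.    1. ]] [[-1.400000e-02 -9.980000e-01  6.300000e-02  4.922000e+02]
 [-1.000000e+00  1.300000e-02 -1.900000e-02 -6.279500e+01]
 [ 1.900000e-02 -6.300000e-02 -9.980000e-01  1.115626e+03]
 [ 0.000000e+00  0.000000e+00  0.000000e+00  1.000000e+00]]
[[379.2   0.  257.9]
 [  0.  379.2 189.6]
 [  0.    0.    1. ]] [[-7.94000e-01 -3.04000e-01  5.26000e-01  8.69300e+00]
 [-6.07000e-01  4.12000e-01 -6.79000e-01  6.64762e+02]
 [-1.00000e-02 -8.59000e-01 -5.12000e-01  6.13925e+02]
 [ 0.00000e+00  0.00000e+00  0.00000e+00  1.00000e+00]]
{'time_s': 0.1, 'joint_positions': array([-1.33959096e+00,  3.13938864e-01,  4.51305631e-02,  1.30361184e+00,
        1.86962552e-05,  1.43119993e+00]), 'dq': array([ 0.0006486 , -0.00103427,  0.0018677 , -0.00219373,  0.00086916,
        0.00220884]), 'tau': array([ 1.94283632e-03, -4.81724811e+01,  2.99243832e+01,  1.28234152e-02,
       -1.31264997e-04, -3.59137402e-06]), 'tool_pos': array([ 208.25138526, -535.47317831,  220.70587133]), 'orientation': array([-3.08615824e+00, -5.78823748e-01,  8.74093888e-05]), 'wrist_force': array([ 0.89753361,  0.18831664, -0.3301589 ]), 'torque': array([-0.00511269,  0.03078615, -0.06258476]), 'finger_force': 0.0, 'grip_width': 85.23956394530681}
```

View pics/top1.png

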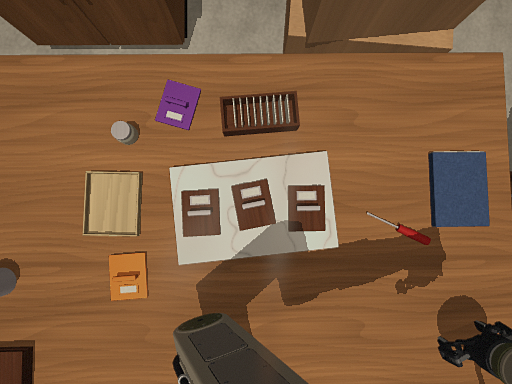

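View pics/side1.png

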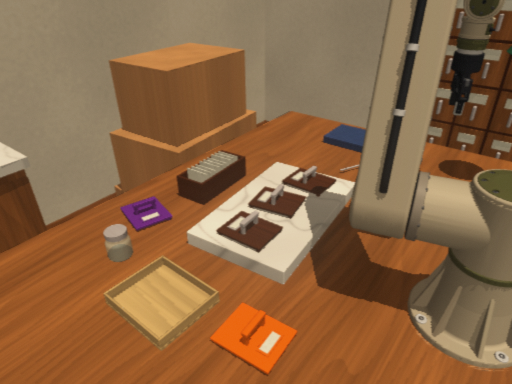

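Top view: the candidates are the dark fronts at (200,212), (254,205) and (307,208). The orange (128,276) and purple (178,104) ones are look-alikes. The tray is at (113,203), the jar at (124,131), the card drawer at (260,112) and the screwdriver at (398,227). I choose the three dark ones on the white plate.

```bash
python3 - <<'E'
from h import *
a=grab('top');b=grab('side')
im=a['frame'][:,:,::-1].copy()
c=cv2.resize(im[140:275,70:350],None,fx=2.8,fy=2.8,interpolation=cv2.INTER_CUBIC)
c2=cv2.resize(b['frame'][140:350,90:370,::-1],None,fx=2.8,fy=2.8,interpolation=cv2.INTER_CUBIC)
cv2.imwrite('pics/crop_t.png',c);cv2.imwrite('pics/crop_s.png',c2)
def fronts(f,box,n):
    im=f['frame'].astype(int);m=((im[:,:,0]<110)&(im[:,:,0]-im[:,:,2]>12)).astype(np.uint8)
    k=np.zeros_like(m);x0,y0,x1,y1=box;k[y0:y1,x0:x1]=m[y0:y1,x0:x1]
    k=cv2.morphologyEx(k,cv2.MORPH_OPEN,np.ones((3,3)))
    cs=[c for c in cv2.findContours(k,0,2)[0] if cv2.contourArea(c)>250]
    return sorted(cs,key=lambda c:c[:,0,0].min())
for c in fronts(a,(174,165,332,245),3):
    P=np.array([onz(a,*p,54)[:2] for p in c[:,0]],np.float32)
    r=cv2.minAreaRect(P);print('front',np.round(r[0],1),np.round(r[1],1),round(r[2],1),cv2.boundingRect(c))
# bright pulls
for f,box in((a,(174,170,332,240)),(b,(195,160,345,262))):
  for c in fronts(f,box,3):
    k=np.zeros(f['frame'].shape[:2],np.uint8);cv2.fillPoly(k,[cv2.convexHull(c)],1)
    g=((f['frame'].min(2)>120)&(k>0)).astype(np.uint8)
    n,l,s,ct=cv2.connectedComponentsWithStats(g)
    print(cv2.boundingRect(c),[(s[i,4],np.round(ct[i],1).tolist()) for i in range(1,n) if s[i,4]>15])
E
```

```text
front [491.8  78.1] [128.1 104.5] 2.6 (182, 189, 39, 47)
front [512.4 -70.6] [128.9 104.6] 10.7 (232, 179, 44, 51)
front [ 499.6 -219.9] [102.5 130.6] 88.9 (288, 185, 37, 47)
(182, 189, 39, 47) [(np.int32(177), [199.5, 199.5]), (np.int32(100), [198.9, 212.4])]
(232, 179, 44, 51) [(np.int32(167), [250.6, 191.8]), (np.int32(101), [253.0, 204.0])]
(288, 185, 37, 47) [(np.int32(171), [306.0, 195.0]), (np.int32(94), [307.8, 207.6])]
(195, 160, 51, 45) []
(218, 219, 64, 33) [(np.int32(73), [236.7, 224.7])]
(249, 192, 55, 26) [(np.int32(55), [265.2, 197.4])]
(283, 173, 51, 24) [(np.int32(37), [297.2, 176.8])]
(310, 208, 35, 54) []
```

View pics/crop_t.png

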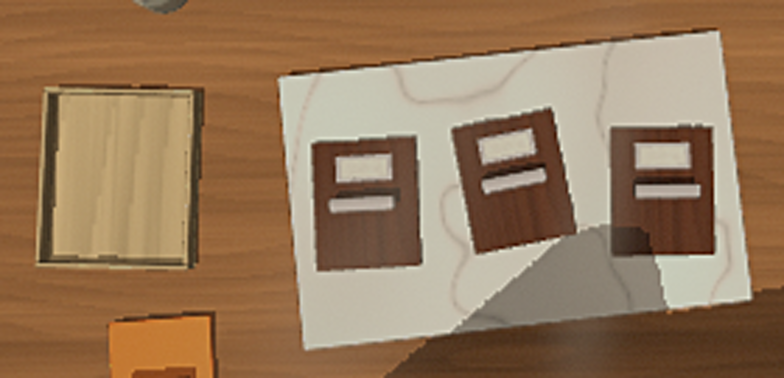

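View pics/crop_s.png

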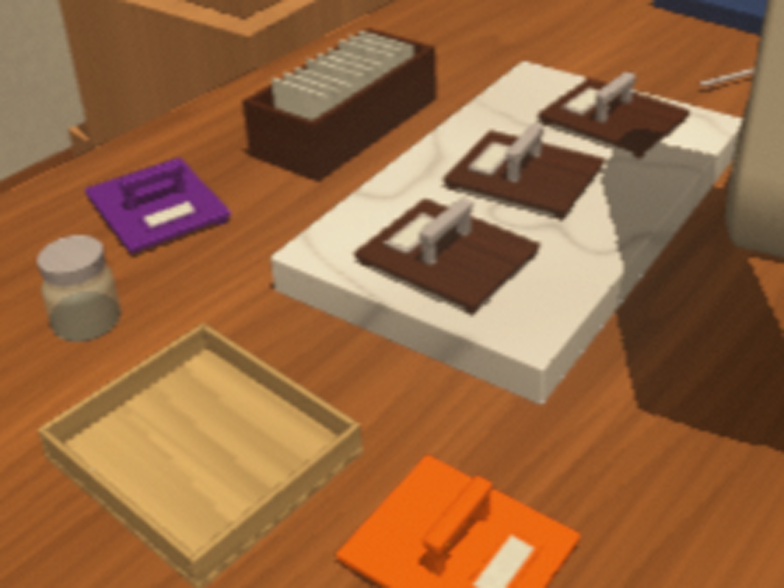

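The crops confirm three dark fronts with steel pulls on the plate, label towards +x. The tray rim corners are near crop_t (45,88), (195,90), (190,268) and (38,265). Next I triangulate the pulls and the tray.

```bash
python3 - <<'E'
from h import *
a=grab('top');b=grab('side')
for n,t,s in(('L',(198.9,212.4),(447,226)),('M',(253,204),(525,147)),('R',(307.8,207.6),(617,90))):
    p,e=tri(a,t,b,(s[0]/2.8+90,s[1]/2.8+140)); print(n,np.round(p,1),round(e,1))
ct=np.array([(45,88),(195,90),(190,268),(38,265)])/2.8+[70,140]
cs=np.array([(205,328),(42,435),(205,583),(360,430)])/2.8+[90,140]
P=np.array([onz(a,*u,30) for u in ct]);print(np.round(P,1),P.mean(0))
# order match: top img: TL(+x,+y) TR(+x,-y) BR BL
S=np.array([onz(b,*u,30) for u in cs]);print(np.round(S,1),S.mean(0))
for i,j in((0,1),(1,0),(2,3),): print(np.round(tri(a,ct[i],b,cs[j])[0],1))
r=cv2.minAreaRect(P[:,:2].astype(np.float32));print(r)
print(env.tcp_to_tips)
from scipy.spatial.transform import Rotation as Ro
print(Ro.from_rotvec(env.state()['orientation']).as_matrix().round(3))
E
```

```text
L [490.1  79.3  74.3] 2.6
M [511.3 -70.3  74.3] 2.4
R [ 498.6 -222.6   75.8] 3.8
[[613.7 410.1  30. ]
 [609.7 256.5  30. ]
 [427.1 260.6  30. ]
 [432.5 414.6  30. ]] [520.7331808  335.46920536  30.        ]
[[599.3 264.3  30. ]
 [603.4 415.1  30. ]
 [409.9 425.9  30. ]
 [419.3 270.9  30. ]] [507.95943718 344.04925937  30.        ]
[613.5 412.4  21.7]
[609.9 258.4  20.6]
[426.5 263.8  19.5]
((520.36865234375, 335.3697204589844), (154.1029815673828, 182.84317016601562), 88.58567810058594)
25.0
[[ 0.932  0.362 -0.   ]
 [ 0.362 -0.932  0.001]
 [ 0.    -0.001 -1.   ]]
```

```bash
python3 - <<'E'
from h import *
b=grab('side');a=grab('top')
c,s=np.cos(.045),np.sin(.045)
for dx in(-65,65):
  for dy in(-52,52): print([np.round(proj(b,(491.8+c*dx-s*dy,78.1+s*dx+c*dy,z)),1) for z in(46,54)])
im=b['frame'][:,:,::-1].copy()
for z,col in((54,(0,255,0)),(46,(0,255,255))):
 cv2.polylines(im,[np.array([proj(b,(491.8+c*dx-s*dy,78.1+s*dx+c*dy,z)) for dx,dy in((-65,-52),(-65,52),(65,52),(65,-52))]).round().astype(int)],1,col)
cv2.polylines(im,[np.array([proj(b,(*p,30)) for p in((613.7,410.1),(609.7,256.5),(427.1,260.6),(432.5,414.6))]).round().astype(int)],1,(255,0,0))
cv2.imwrite('pics/chk.png',cv2.resize(im[180:370,90:320],None,fx=3,fy=3,interpolation=cv2.INTER_NEAREST))
E
```

```text
[array([282.4, 227.9]), array([282.5, 225.3])]
[array([258.7, 250.3]), array([258.7, 247.6])]
[array([240.9, 211.6]), array([240.8, 209.1])]
[array([215.6, 231.1]), array([215.3, 228.5])]
```

View pics/chk.png

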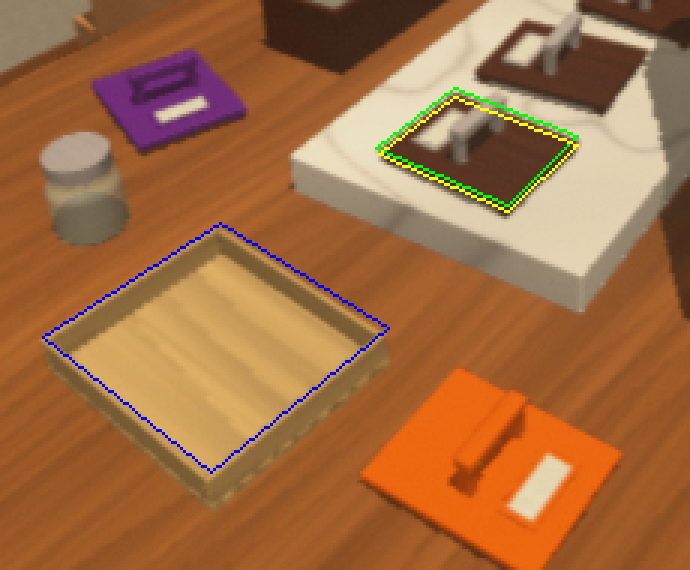

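drive_tool:
  deltas: "0 0 0 0 0 -0.12 1;0 0 0 0 0 -0.12 1;0 0 0 0 0 -0.12 1;0 0 0 0 0 -0.12 1;0 0 0 0 0 -0.12 1;0 0 0 0 0 -0.12 1;0 0 0 0 0 -0.12 1;0 0 0 0 0 -0.12 1;0 0 0 0 0 -0.12 1;0 0 0 0 0 -0.12 1"
  newtons: 40

```text
time_s: 1.23
tool_pos: [208.4, -536.0, 221.5]
orientation: [2.215, 2.228, -0.0]
wrist_force: [0.2, -0.1, -0.3]
grip_width: -0.3
finger_force: 0.0
```

The projected outlines fit the side view: tray rim at (45..390,225..470) in the crop, and front L's outline on its edges. So the poses and heights hold. I start with R's −x end.

drive_tool:
  deltas: "2.9 2.13 0.95 0 0 0 1;2.9 2.13 0.95 0 0 0 1;2.9 2.13 0.95 0 0 0 1;2.9 2.13 0.95 0 0 0 1;2.9 2.13 0.95 0 0 0 1;2.9 2.13 0.95 0 0 0 1;2.9 2.13 0.95 0 0 0 1;2.9 2.13 0.95 0 0 0 1;2.9 2.13 0.95 0 0 0 1;2.9 2.13 0.95 0 0 0 1;2.7 2.13 0.95 0 0 0 1;0 0 0 0 0 0 1"

```text
time_s: 2.23
tool_pos: [444.3, -213.9, 115.4]
orientation: [-2.213, -2.226, -0.003]
wrist_force: [0.2, -0.5, -0.3]
grip_width: 0.2
finger_force: 0.0
```

drive_tool:
  deltas: "0 0 0.8 0 0 0 1;0 0 0.8 0 0 0 1;0 0 0.4 0 0 0 1;0 0 0.2 0 0 0 1;0 0 0 0 0 0 1"

```text
time_s: 2.65
tool_pos: [441.7, -219.8, 94.4]
orientation: [-2.223, -2.218, 0.001]
wrist_force: [0.8, -0.3, 0.1]
grip_width: 0.2
finger_force: 0.0
```

drive_tool:
  deltas: "0 0 0.2 0 0 0 1;0 0 0.2 0 0 0 1;0 0 0.2 0 0 0 1;0 0 0.2 0 0 0 1;0 0 0.2 0 0 0 1;0 0 0.2 0 0 0 1;0 0 0.05 0 0 0 1;0 0 0.05 0 0 0 1;0 0 0.05 0 0 0 1;0 0 0.05 0 0 0 1;0 0 0.0 0 0 0 1"

```text
time_s: 3.57
tool_pos: [442.7, -219.0, 81.0]
orientation: [2.221, 2.221, -0.0]
wrist_force: [-0.4, 0.7, 0.3]
grip_width: -0.2
finger_force: 0.0
```

drive_tool:
  deltas: "0 0 0.05 0 0 0 1;0 0 0.0 0 0 0 1"

```text
time_s: 3.73
tool_pos: [442.7, -219.0, 80.5]
orientation: [2.221, 2.221, -0.0]
wrist_force: [-0.1, 0.5, -1.2]
grip_width: -0.4
finger_force: 0.0
```

drive_tool:
  deltas: "0 0 0.05 0 0 0 1;0 0 0.0 0 0 0 1"

```text
time_s: 3.9
tool_pos: [442.6, -219.0, 79.9]
orientation: [2.221, 2.221, -0.0]
wrist_force: [-0.1, -0.1, 0.7]
grip_width: 0.0
finger_force: 0.0
```

drive_tool:
  deltas: "0 0 0.03 0 0 0 1;0 0 0.0 0 0 0 1"

```text
time_s: 4.07
tool_pos: [442.6, -219.0, 79.7]
orientation: [2.221, 2.221, -0.0]
wrist_force: [0.4, -0.3, 0.9]
grip_width: -0.1
finger_force: 0.0
```

drive_tool:
  deltas: "0 0 0.03 0 0 0 1;0 0 0.0 0 0 0 1"

```text
time_s: 4.23
tool_pos: [442.7, -219.0, 79.4]
orientation: [2.221, 2.221, -0.0]
wrist_force: [-0.5, 0.2, 0.2]
grip_width: -0.1
finger_force: 0.0
```

drive_tool:
  deltas: "0 0 0.03 0 0 0 1;0 0 0.0 0 0 0 1"

```text
time_s: 4.4
tool_pos: [442.6, -219.0, 79.0]
orientation: [2.221, 2.221, -0.0]
wrist_force: [-0.5, 0.2, 0.1]
grip_width: -0.5
finger_force: 0.0
```

drive_tool:
  deltas: "0 0 0.03 0 0 0 1;0 0 0.0 0 0 0 1"

```text
time_s: 4.57
tool_pos: [442.6, -219.0, 78.7]
orientation: [-2.221, -2.221, 0.0]
wrist_force: [0.4, 0.2, -0.4]
grip_width: 0.2
finger_force: 0.0
```

drive_tool:
  deltas: "0 0 0.03 0 0 0 1;0 0 0.0 0 0 0 1"

```text
time_s: 4.73
tool_pos: [442.6, -219.0, 78.4]
orientation: [2.221, 2.221, -0.0]
wrist_force: [-0.5, 0.2, -0.2]
grip_width: -0.2
finger_force: 0.0
```

drive_tool:
  deltas: "0 0 0.03 0 0 0 1;0 0 0.0 0 0 0 1"

```text
time_s: 4.9
tool_pos: [442.6, -219.0, 78.2]
orientation: [2.221, 2.221, -0.0]
wrist_force: [0.3, 0.2, 0.5]
grip_width: 0.1
finger_force: 0.0
```

drive_tool:
  deltas: "0 0 0.03 0 0 0 1;0 0 0.0 0 0 0 1"

```text
time_s: 5.07
tool_pos: [442.6, -219.0, 77.8]
orientation: [2.221, 2.221, -0.0]
wrist_force: [-0.2, 0.6, -0.3]
grip_width: -0.0
finger_force: 0.0
```

drive_tool:
  deltas: "0 0 0.03 0 0 0 1;0 0 0.0 0 0 0 1"

```text
time_s: 5.23
tool_pos: [442.6, -219.0, 77.5]
orientation: [2.221, 2.221, -0.0]
wrist_force: [-0.1, -0.3, -0.6]
grip_width: 0.1
finger_force: 0.0
```

drive_tool:
  deltas: "0 0 0.04 0 0 0 1;0 0 0.0 0 0 0 1"

```text
time_s: 5.4
tool_pos: [442.6, -219.0, 77.1]
orientation: [2.221, 2.221, -0.0]
wrist_force: [0.2, -0.1, 0.2]
grip_width: 0.2
finger_force: 0.0
```

drive_tool:
  deltas: "0 0 0.04 0 0 0 1;0 0 0.0 0 0 0 1"

```text
time_s: 5.57
tool_pos: [442.7, -219.0, 76.8]
orientation: [2.221, 2.221, -0.0]
wrist_force: [-0.1, 0.2, 0.4]
grip_width: -0.2
finger_force: 0.0
```

drive_tool:
  deltas: "0 0 0.04 0 0 0 1;0 0 0.0 0 0 0 1"

```text
time_s: 5.73
tool_pos: [442.6, -219.0, 76.3]
orientation: [2.221, 2.221, -0.0]
wrist_force: [-0.0, -0.1, -0.0]
grip_width: 0.0
finger_force: 0.0
```

drive_tool:
  deltas: "0 0 0.04 0 0 0 1;0 0 0.0 0 0 0 1"

```text
time_s: 5.9
tool_pos: [442.6, -219.0, 75.9]
orientation: [2.221, 2.221, -0.0]
wrist_force: [0.0, -0.2, 1.0]
grip_width: -0.0
finger_force: 0.0
```

```bash
python3 - <<'E'
from h import *
a=grab('top');b=grab('side')
A=cv2.resize(a['frame'][170:260,270:350,::-1],None,fx=5,fy=5,interpolation=cv2.INTER_CUBIC)[:450]
B=cv2.resize(b['frame'][150:240,250:330,::-1],None,fx=5,fy=5,interpolation=cv2.INTER_CUBIC)
cv2.imwrite('pics/p1.png',np.hstack([A,B])[:,:800])
print(proj(b,(442.6,-219,54)),proj(a,(442.6,-219,54)))
E
```

```text
[325.12516682 184.49288568] [306.17610833 228.1082912 ]
```

View pics/p1.png

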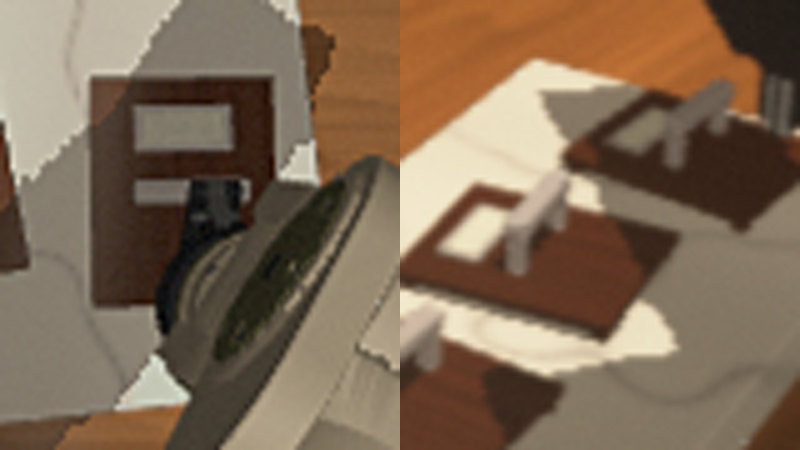

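The left panel shows the gripper over the lower half of front R. The right panel shows the light fingertips ending near (780,130), apparently above the board, so I brighten and widen the view.

```bash
python3 - <<'E'
from h import *
b=grab('side')
B=cv2.resize(b['frame'][130:220,270:380,::-1],None,fx=7,fy=6.5,interpolation=cv2.INTER_CUBIC)
B=(255*(B/255.)**.5).astype(np.uint8)
for z in(51,60,80):
  u,v=proj(b,(442.6,-219,z)); cv2.circle(B,(int((u-270)*7),int((v-130)*6.5)),3,(0,255,0),-1)
cv2.imwrite('pics/p2.png',B)
E
```

```text
(no output)
```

View pics/p2.png

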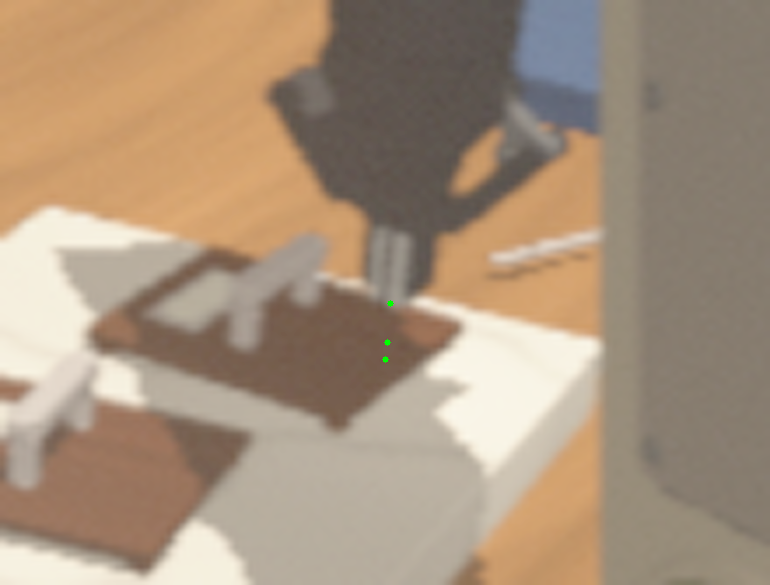

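The fingertips end at (390,303), which matches z≈80 on the tool axis rather than 51, so they are still clear of the board. I check against the first picture before going lower.

```bash
python3 - <<'E'
from h import *
b=grab('side');a=grab('top')
for z in(180,200,220): print(z,proj(b,(208.3,-535.5,z)),proj(a,(208.3,-535.5,z)))
i=cv2.imread('pics/side1.png')
# tip columns dark profile around tip
print(cv2.cvtColor(i,6)[90:125:2,446:476:2])
from scipy.spatial.transform import Rotation as R
s=env.state();print(s['tool_pos'],s['joint_positions'],R.from_rotvec(s['orientation']).as_matrix().round(3))
print(onz(a,313,214,150),onz(a,313,214,100))
E
```

```text
180 [448.69371181 129.07763518] [443.83098082 323.91567936]
200 [450.35269197 122.77611878] [448.09125961 326.39901973]
220 [452.04195185 116.35958703] [452.54366064 328.99434923]
[[128 128  91  21  19  31  22  17  25  23  24  23  36  53  57]
 [126 127 113  39  17  20  21  19  24  27  28  24  52  61  59]
 [127 127  98  22  19  15  17  24  30  22  30  29 103 117 115]
 [127 125  72  18  18  17  16  27  49  33  28  42 117 118 122]
 [ 90 105  44  20  19  18  20  28  36  40  32  58 119 121 127]
 [ 59  60  22  19  19  18  17  18  19  21  23  91 121 126 129]
 [ 60  52  20  20  23  69  25  16  18  45  48  71  89 110 123]
 [ 60  51  25  23  32  75  25  30  28  70  51  53  55  54  55]
 [ 61  64  64  59  64  65  20  20  51  63  54  52  53  58 138]
 [ 65  66  62  61  74  50  20  18  68  55  53  54  53  66 112]
 [ 63  66  62  61  76  34  35  28  72  54  52  54  53  78 111]
 [ 65  66  60  61  81  28  21  38  73  53  51  53  54  90 108]
 [ 65  66  62  62  82  85  82  88  60  56  53  53  58  97  93]
 [ 65  63  63  60  34  44  51  54  52  54  54  52  69 105  75]
 [ 65  62  59  49  30  45  48  50  56  58  55  51  79 104  62]
 [ 63  62  61  47  31  47  48  53  56  56  53  52  65  70  57]
 [ 34  37  41  31  37  47  49  55  59  54  52  51  54  57  58]
 [ 65  49  38  29  32  31  32  38  47  50  51  51  56  56  59]]
[ 442.65799457 -218.99214027   75.99322749] [-6.22067167e-01  2.54461007e-01 -4.09354365e-01  9.06912802e-01
 -8.23453480e-05  9.48726733e-01] [[-0.  1.  0.]
 [ 1.  0. -0.]
 [-0.  0. -1.]]
[ 482.97568073 -223.30131229  150.        ] [ 482.49804198 -231.61230193  100.        ]
```

drive_tool:
  deltas: "0 0 0.05 0 0 0 1;0 0 0.05 0 0 0 1;0 0 0.05 0 0 0 1;0 0 0 0 0 0 1"

```text
time_s: 6.48
tool_pos: [442.6, -218.9, 74.4]
orientation: [-2.221, -2.221, 0.0]
wrist_force: [0.5, 0.5, -1.2]
grip_width: -0.1
finger_force: 0.0
```

```bash
python3 - <<'E'
from h import *
b=grab('side')
print(env.state()['wrist_force'],env.state()['tool_pos'])
# finger pad column at side col ~ 270+390/7
g=cv2.cvtColor(b['frame'],7);print(g[158:186,320:334])
print([proj(b,(442.6,-219,z)) for z in (75,80,85)])
E
```

```text
[-0.13082673  0.40622422  0.07778968] [ 442.60845476 -218.93567264   74.41956167]
[[ 31  33  32  31  32  30  31  32  31  29  30  30  30  32]
 [ 32  33  32  31  32  31  31  30  31  29  29  32  30  34]
 [ 33  33  33  32  30  31  31  31  32  31  32  29  31  31]
 [ 40  34  32  34  32  33  31  30  32  31  31  29  30  29]
 [ 80  48  31  31  32  33  32  33  31  32  31  31  30  33]
 [108  74  41  32  31  33  31  33  31  32  29  30  31  31]
 [112  91  53  36  36  35  32  33  34  31  32  32  31  32]
 [112  97  66  52  61  51  37  38  33  32  31  32  35  34]
 [112  96  68  62  73  63  66  62  42  33  30  34  49  56]
 [111  93  61  72  82  66  78  84  61  35  32  36  61  88]
 [114  92  58  76  85  67  78  84  59  37  33  36  65  97]
 [113  86  53  74  79  65  80  83  58  34  31  37  70 100]
 [109  83  55  76  77  66  82  83  57  34  31  40  82 108]
 [109  81  56  75  74  68  85  80  50  32  32  40  84 111]
 [115  87  56  75  74  69  87  76  48  32  33  41  84 110]
 [162 137  82  82  73  69  87  72  43  33  33  49  89 109]
 [ 96  87  70  82  72  76  92  73  43  34  42  69  96 105]
 [ 47  50  64  85  72  77  92  74  51  73 105 118 114 111]
 [ 39  39  54  78  70  75  93  84  94 168 209 201 170 150]
 [ 38  38  42  49  45  59  81  81  76 108 139 170 199 212]
 [ 37  39  38  40  39  43  52  59  60  65  73  91 117 139]
 [ 38  39  40  38  39  38  39  44  54  58  61  64  68  74]
 [ 37  38  38  38  39  39  41  49  60  62  61  61  62  62]
 [ 37  39  38  36  38  37  38  41  53  63  63  63  63  60]
 [ 39  38  39  38  37  38  37  38  43  52  59  62  58  59]
 [ 38  38  37  39  39  38  39  37  37  41  44  50  55  83]
 [ 38  38  39  38  40  38  38  38  38  39  43  62 110 187]
 [ 39  38  37  39  38  39  38  38  39  46  71 124 194 228]]
[array([325.70806878, 178.24892909]), array([325.84853163, 176.74431252]), array([325.98964867, 175.23268844])]
```

drive_tool:
  deltas: "0 0 0.08 0 0 0 1;0 0 0.08 0 0 0 1;0 0 0.08 0 0 0 1;0 0 0.08 0 0 0 1;0 0 0.08 0 0 0 1;0 0 0 0 0 0 1"

```text
time_s: 7.03
tool_pos: [442.5, -218.9, 70.3]
orientation: [-2.221, -2.221, 0.0]
wrist_force: [-0.4, 0.8, -0.1]
grip_width: 0.3
finger_force: 0.0
```

```bash
python3 - <<'E'
from h import *
b=grab('side')
print(env.state()['wrist_force'],env.state()['tool_pos'])
g=cv2.cvtColor(b['frame'],7);print(g[168:186,320:334])
a=grab('top');cv2.imwrite('pics/x.png',a['frame'][:,:,::-1])
print(cv2.cvtColor(a['frame'],7)[222:236,288:304])
E
```

```text
[-0.34804109 -0.93140667 -0.09697878] [ 442.56086269 -218.92196167   70.36199546]
[[111  91  57  74  84  64  71  75  52  34  33  34  63  89]
 [111  84  52  72  78  66  81  84  59  34  32  36  69  99]
 [110  84  55  76  80  66  82  84  56  35  32  40  82 108]
 [108  82  54  74  72  68  85  82  55  36  33  40  84 110]
 [113  85  55  75  72  67  86  78  50  33  31  41  84 110]
 [160 126  65  77  73  69  87  76  48  33  33  44  86 108]
 [ 95  81  61  79  72  75  90  72  41  33  35  49  86 105]
 [ 47  46  64  84  72  76  93  72  42  35  54  84 102 108]
 [ 38  41  62  77  64  75  92  71  45  54 130 174 166 149]
 [ 38  40  54  67  61  78  91  81  62  71 109 162 197 211]
 [ 40  39  43  45  45  62  83  78  66  60  71  89 117 138]
 [ 37  38  40  41  38  44  54  53  55  59  61  62  66  74]
 [ 37  38  37  39  37  40  41  42  52  61  62  62  60  61]
 [ 39  37  37  38  37  37  39  39  51  61  63  63  63  62]
 [ 39  36  38  37  37  37  37  38  41  51  57  61  58  59]
 [ 40  38  40  37  37  37  37  38  39  40  44  49  57  83]
 [ 38  38  40  40  37  39  37  38  37  37  44  63 110 187]
 [ 37  39  38  
[... 283 characters left out ...]
  39  41  42  38  33  21  15]
 [ 73  56  55  56  49  53  46  46  44  40  42  40  39  27  17  17]
 [ 74  56  56  53  52  48  46  45  41  40  39  42  41  27  17  17]
 [ 71  56  54  55  48  48  43  44  43  37  39  40  43  22  20  25]
 [ 70  52  54  48  47  50  47  42  41  38  36  43  32  19  17  23]
 [ 84  49  47  43  44  39  41  34  32  31  26  27  30  18  16  26]
 [104  81  80  78  76  78  76  74 109 108 109 114  85  23  13  29]
 [122 128 131 132 133 132 134 131 137 135 135 141 120  34   9  32]
 [118 129 131 132 134 132 134 133 133 134 135 139 117  30   9  26]
 [114 126 129 128 131 131 131 130 131 131 133 135 145  38  10  23]
 [116 120 127 127 129 132 130 132 131 131 132 133 145  55   8  24]]
```

The tip image moves 0.3 px/mm as expected and sits at z≈75 for TCP 70. The tips therefore lie higher than the text says, and contact should come near TCP 50.

drive_tool:
  deltas: "0 0 0.12 0 0 0 1;0 0 0.12 0 0 0 1;0 0 0.12 0 0 0 1;0 0 0.12 0 0 0 1;0 0 0.12 0 0 0 1;0 0 0.12 0 0 0 1;0 0 0.12 0 0 0 1;0 0 0.12 0 0 0 1;0 0 0.12 0 0 0 1;0 0 0.12 0 0 0 1;0 0 0 0 0 0 1"

```text
time_s: 8.05
tool_pos: [442.5, -218.9, 58.2]
orientation: [-2.221, -2.221, 0.0]
wrist_force: [0.0, -0.2, 0.2]
grip_width: 0.1
finger_force: 0.0
```

```bash
python3 - <<'E'
from h import *
b=grab('side')
print(env.state()['wrist_force'],env.state()['tool_pos'])
g=cv2.cvtColor(b['frame'],7);print(g[172:190,320:334])
B=cv2.resize(b['frame'][130:220,270:380,::-1],None,fx=7,fy=6.5,interpolation=cv2.INTER_CUBIC)
cv2.imwrite('pics/p3.png',(255*(B/255.)**.5).astype(np.uint8))
E
```

```text
[ 0.18011809  0.36806842 -0.03906296] [ 442.55595551 -218.88054278   58.34544808]
[[114  84  54  76  72  65  80  71  47  32  31  39  80  99]
 [161 125  65  78  72  70  85  71  42  32  32  45  86 110]
 [ 95  80  58  79  71  74  92  71  40  33  33  46  86 106]
 [ 47  46  61  85  72  77  92  71  40  34  36  56  90 108]
 [ 38  37  63  85  70  78  93  70  41  33  37  76 125 145]
 [ 38  40  61  78  67  79  91  67  39  31  41 100 176 209]
 [ 37  38  64  75  67  79  90  65  38  32  37  64 107 138]
 [ 38  44  71  82  67  78  85  59  35  33  40  53  64  73]
 [ 36  42  71  79  65  80  84  60  39  38  53  58  60  60]
 [ 37  40  58  66  62  82  90  75  58  57  62  62  63  59]
 [ 38  40  45  45  48  64  72  64  56  57  59  59  59  59]
 [ 40  37  38  40  40  43  44  42  41  43  43  48  56  83]
 [ 38  39  39  38  39  39  38  38  39  40  42  62 110 185]
 [ 37  37  39  39  37  38  39  39  40  45  68 123 193 228]
 [ 37  38  37  37  38  39  37  39  44  69 125 196 229 234]
 [ 38  38  39  36  38  39  40  47  67 114 187 225 231 232]
 [ 39  38  38  38  37  41  51  79 109 127 148 164 165 171]
 [ 38  39  39  40  44  60  95 120 127 129 131 134 135 136]]
```

View pics/p3.png

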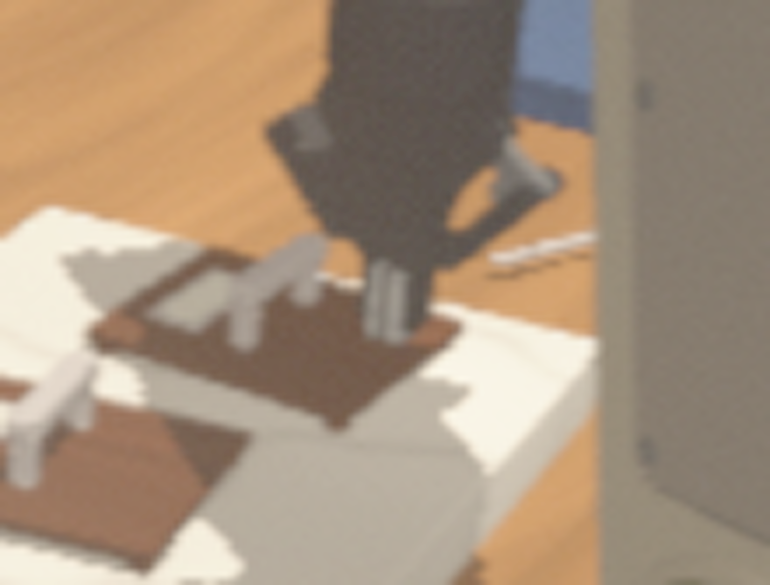

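The tips are at (385,335), just above R's −x half, with about 9 mm to go. I approach finely.

drive_tool:
  deltas: "0 0 0.08 0 0 0 1;0 0 0.08 0 0 0 1;0 0 0.08 0 0 0 1;0 0 0.08 0 0 0 1;0 0 0.08 0 0 0 1;0 0 0 0 0 0 1"

```text
time_s: 8.6
tool_pos: [442.5, -218.9, 54.3]
orientation: [-2.221, -2.221, 0.0]
wrist_force: [-0.1, -0.3, -0.6]
grip_width: -0.2
finger_force: 0.0
```

drive_tool:
  deltas: "0 0 0.05 0 0 0 1;0 0 0.05 0 0 0 1;0 0 0 0 0 0 1"

```text
time_s: 8.85
tool_pos: [442.6, -218.9, 53.4]
orientation: [-2.221, -2.221, 0.0]
wrist_force: [0.5, -0.7, -0.1]
grip_width: 0.3
finger_force: 0.0
```

drive_tool:
  deltas: "0 0 0.05 0 0 0 1;0 0 0 0 0 0 1"

```text
time_s: 9.02
tool_pos: [442.6, -219.0, 52.9]
orientation: [2.221, 2.221, -0.0]
wrist_force: [-0.6, -0.5, -0.8]
grip_width: -0.1
finger_force: 0.0
```

drive_tool:
  deltas: "0 0 0.05 0 0 0 1;0 0 0 0 0 0 1"

```text
time_s: 9.18
tool_pos: [442.6, -219.0, 52.4]
orientation: [2.221, 2.221, -0.0]
wrist_force: [-0.6, 0.1, 0.7]
grip_width: 0.2
finger_force: 0.0
```

drive_tool:
  deltas: "0 0 0.05 0 0 0 1;0 0 0 0 0 0 1"

```text
time_s: 9.35
tool_pos: [442.6, -219.0, 51.9]
orientation: [-2.221, -2.221, 0.0]
wrist_force: [-0.1, 0.3, 0.8]
grip_width: -0.5
finger_force: 0.0
```

drive_tool:
  deltas: "0 0 0.05 0 0 0 1;0 0 0 0 0 0 1"

```text
time_s: 9.52
tool_pos: [442.6, -218.9, 51.4]
orientation: [-2.221, -2.221, 0.0]
wrist_force: [0.5, 0.7, -0.5]
grip_width: -0.1
finger_force: 0.0
```

drive_tool:
  deltas: "0 0 0.05 0 0 0 1;0 0 0 0 0 0 1"

```text
time_s: 9.68
tool_pos: [442.6, -218.9, 50.9]
orientation: [-2.221, -2.221, 0.0]
wrist_force: [0.0, 0.2, -0.1]
grip_width: 0.3
finger_force: 0.0
```

drive_tool:
  deltas: "0 0 0.05 0 0 0 1;0 0 0 0 0 0 1"

```text
time_s: 9.85
tool_pos: [442.6, -219.0, 50.4]
orientation: [-2.221, -2.221, 0.0]
wrist_force: [0.2, 0.5, -0.5]
grip_width: 0.0
finger_force: 0.0
```

drive_tool:
  deltas: "0 0 0.05 0 0 0 1;0 0 0 0 0 0 1"

```text
time_s: 10.02
tool_pos: [442.6, -219.0, 49.9]
orientation: [-2.222, -2.221, 0.0]
wrist_force: [0.1, 0.0, 0.0]
grip_width: 0.1
finger_force: 0.0
```

drive_tool:
  deltas: "0 0 0.05 0 0 0 1;0 0 0 0 0 0 1"

```text
time_s: 10.18
tool_pos: [442.6, -219.0, 49.4]
orientation: [2.221, 2.221, -0.0]
wrist_force: [-0.3, -0.3, -0.7]
grip_width: 0.2
finger_force: 0.0
```

drive_tool:
  deltas: "0 0 0.05 0 0 0 1;0 0 0 0 0 0 1"

```text
time_s: 10.35
tool_pos: [442.6, -219.0, 48.9]
orientation: [-2.221, -2.221, 0.0]
wrist_force: [-0.0, 0.0, 0.2]
grip_width: 0.0
finger_force: 0.0
```

drive_tool:
  deltas: "0 0 0.05 0 0 0 1;0 0 0 0 0 0 1"

```text
time_s: 10.52
tool_pos: [442.6, -219.0, 48.4]
orientation: [-2.221, -2.221, 0.0]
wrist_force: [-0.1, 0.4, 0.5]
grip_width: 0.3
finger_force: 0.0
```

```bash
python3 - <<'E'
from h import *
b=grab('side')
g=cv2.cvtColor(b['frame'],7);print(g[178:192,320:334])
B=cv2.resize(b['frame'][130:220,270:380,::-1],None,fx=7,fy=6.5,interpolation=cv2.INTER_CUBIC)
cv2.imwrite('pics/p4.png',(255*(B/255.)**.5).astype(np.uint8))
E
```

```text
[[ 37  39  70  83  65  78  89  66  38  31  35  64 107 138]
 [ 36  41  72  83  67  76  85  59  38  31  32  49  63  72]
 [ 34  42  72  78  66  80  83  56  36  31  33  48  60  61]
 [ 37  45  74  77  65  81  81  55  37  33  37  52  60  60]
 [ 38  48  77  74  66  84  77  52  35  34  42  55  56  57]
 [ 37  48  76  71  67  87  76  51  37  35  38  47  56  82]
 [ 41  42  59  59  65  86  87  64  41  36  43  60 110 186]
 [ 36  38  43  43  48  64  68  55  42  44  67 122 193 228]
 [ 37  37  38  39  40  42  46  41  44  70 124 196 229 235]
 [ 37  38  38  37  38  38  40  45  67 111 187 225 231 234]
 [ 38  39  37  37  40  39  51  79 107 126 148 163 171 211]
 [ 37  38  37  41  42  60  96 119 126 131 130 133 134 151]
 [ 38  40  39  44  66 101 122 129 130 129 130 130 130 132]
 [ 39  41  42  67 102 124 131 129 130 130 130 129 130 131]]
```

drive_tool:
  deltas: "0 0 0.06 0 0 0 1;0 0 0.06 0 0 0 1;0 0 0.06 0 0 0 1;0 0 0.06 0 0 0 1;0 0 0 0 0 0 1"

```text
time_s: 10.98
tool_pos: [442.6, -218.9, 45.9]
orientation: [-2.221, -2.221, 0.0]
wrist_force: [-0.3, 0.1, -0.3]
grip_width: 0.0
finger_force: 0.0
```

drive_tool:
  deltas: "0 0 0.05 0 0 0 1;0 0 0.05 0 0 0 1;0 0 0 0 0 0 1"

```text
time_s: 11.23
tool_pos: [442.6, -218.9, 45.0]
orientation: [-2.221, -2.221, 0.0]
wrist_force: [-0.1, -1.1, 0.6]
grip_width: 0.1
finger_force: 0.0
```

drive_tool:
  deltas: "0 0 0.05 0 0 0 1;0 0 0 0 0 0 1"

```text
time_s: 11.4
tool_pos: [442.6, -219.0, 44.5]
orientation: [2.221, 2.221, -0.0]
wrist_force: [-0.1, -0.5, -0.6]
grip_width: -0.0
finger_force: 0.0
```

drive_tool:
  deltas: "0 0 0.05 0 0 0 1;0 0 0 0 0 0 1"

```text
time_s: 11.57
tool_pos: [442.7, -219.0, 44.3]
orientation: [2.221, 2.221, -0.0]
wrist_force: [-0.6, 0.2, 2.4]
grip_width: 0.0
finger_force: 1.0
```

drive_tool:
  deltas: "0 0 0.05 0 0 0 1;0 0 0 0 0 0 1"

```text
time_s: 11.73
tool_pos: [442.7, -219.0, 44.2]
orientation: [2.221, 2.221, -0.0]
wrist_force: [-1.9, 0.8, 6.1]
grip_width: 0.0
finger_force: 3.2
```

```bash
python3 - <<'E'
from h import *
b=grab('side');s=env.state();print(s['wrist_force'],s['torque'],s['tool_pos'])
g=cv2.cvtColor(b['frame'],7);print(g[180:192,320:334])
for y in(-230,-219,-208):print([proj(b,(x,y,54)).round(1) for x in(430,442,455)])
E
```

```text
[-2.164429    0.51829019  6.36402762] [0.24253997 0.33209164 0.00497045] [ 442.75399658 -219.00982678   44.23541354]
[[ 36  42  72  75  64  81  82  58  37  33  34  49  59  61]
 [ 36  44  75  74  66  86  83  55  35  31  34  51  61  60]
 [ 37  44  74  73  70  86  78  51  33  33  37  51  55  57]
 [ 37  49  76  73  70  85  76  48  33  33  36  45  54  83]
 [ 39  55  78  70  69  85  74  47  37  34  42  59 109 187]
 [ 39  49  67  60  74  89  80  62  46  44  67 122 193 227]
 [ 39  39  43  42  53  69  67  54  46  68 123 196 229 234]
 [ 37  38  38  38  40  46  45  48  66 113 185 224 231 234]
 [ 39  38  38  38  39  42  51  78 108 127 148 162 172 209]
 [ 37  37  39  39  44  59  94 119 125 128 133 132 135 152]
 [ 39  38  38  43  67 101 123 129 131 130 130 131 129 130]
 [ 39  38  44  66 101 125 128 131 130 129 129 130 131 130]]
[array([330.7, 184.3]), array([327.1, 183.1]), array([323.2, 181.8])]
[array([329. , 185.8]), array([325.3, 184.6]), array([321.4, 183.2])]
[array([327.1, 187.3]), array([323.5, 186.1]), array([319.6, 184.7])]
```

The contact is the tips on the board, and that end is stiff: 6 N with no sink. Contact is at TCP z≈44.3. Next is R's +x end.

drive_tool:
  deltas: "0 0 -0.4 0 0 0 1;0 0 -2.2 0 0 0 1;0 0.8 -2.2 0 0 0 1;0 3.5 0 0 0 0 1;-0.1 3.5 0 0 0 0 1;-0.1 3.2 0 0 0 0 1;0 0.5 1.0 0 0 0 1;0 0 2 0 0 0 1;0 0 0.8 0 0 0 1;0 0 0.2 0 0 0 1;0 0 0.1 0 0 0 1;0 0 0 0 0 0 1"

```text
time_s: 12.78
tool_pos: [557.1, -221.1, 50.8]
orientation: [-2.222, -2.221, 0.0]
wrist_force: [0.5, -0.2, 0.7]
grip_width: 0.2
finger_force: 0.0
```

drive_tool:
  deltas: "0 0 0.08 0 0 0 1;0 0 0.08 0 0 0 1;0 0 0.05 0 0 0 1;0 0 0 0 0 0 1"

```text
time_s: 13.12
tool_pos: [557.8, -221.2, 49.0]
orientation: [2.221, 2.221, 0.0]
wrist_force: [-0.2, -0.3, 0.1]
grip_width: 0.1
finger_force: 0.0
```

drive_tool:
  deltas: "0 0 0.04 0 0 0 1;0 0 0 0 0 0 1"

```text
time_s: 13.28
tool_pos: [557.7, -221.0, 48.2]
orientation: [2.221, 2.221, 0.0]
wrist_force: [0.8, 0.5, 0.2]
grip_width: 0.4
finger_force: 0.0
```

drive_tool:
  deltas: "0 0 0.06 0 0 0 1;0 0 0.06 0 0 0 1;0 0 0.06 0 0 0 1;0 0 0.06 0 0 0 1;0 0 0 0 0 0 1"

```text
time_s: 13.7
tool_pos: [557.6, -220.9, 45.5]
orientation: [-2.221, -2.221, 0.0]
wrist_force: [0.2, 0.4, 0.3]
grip_width: 0.2
finger_force: 0.0
```

drive_tool:
  deltas: "0 0 0.05 0 0 0 1;0 0 0 0 0 0 1"

```text
time_s: 13.87
tool_pos: [557.6, -220.9, 45.1]
orientation: [-2.221, -2.221, 0.0]
wrist_force: [-0.6, 0.1, -0.4]
grip_width: -0.3
finger_force: 0.0
```

drive_tool:
  deltas: "0 0 0.05 0 0 0 1;0 0 0 0 0 0 1"

```text
time_s: 14.03
tool_pos: [557.6, -221.0, 44.6]
orientation: [2.221, 2.221, -0.0]
wrist_force: [-0.0, -1.2, 0.6]
grip_width: -0.0
finger_force: 0.0
```

drive_tool:
  deltas: "0 0 0.04 0 0 0 1;0 0 0 0 0 0 1"

```text
time_s: 14.2
tool_pos: [557.7, -221.0, 44.3]
orientation: [2.221, 2.221, -0.0]
wrist_force: [0.2, 0.2, -0.8]
grip_width: 0.1
finger_force: 0.0
```

drive_tool:
  deltas: "0 0 0.04 0 0 0 1;0 0 0 0 0 0 1"

```text
time_s: 14.37
tool_pos: [557.7, -221.0, 44.3]
orientation: [2.221, 2.221, -0.0]
wrist_force: [-1.5, 0.9, 2.6]
grip_width: -0.1
finger_force: 1.7
```

drive_tool:
  deltas: "0 0 0.03 0 0 0 1;0 0 0 0 0 0 1"

```text
time_s: 14.53
tool_pos: [557.7, -221.0, 44.3]
orientation: [2.221, 2.221, 0.0]
wrist_force: [-1.2, 0.5, 5.2]
grip_width: -0.2
finger_force: 2.8
```

R is sound: stiff at both ends. Now M's +x end.

drive_tool:
  deltas: "0 0 -0.4 0 0 0 1;0 0 -2.3 0 0 0 1;3.5 0.2 0 0 0 0 1;3.5 0.3 0 0 0 0 1;3.5 0.3 0 0 0 0 1;3.5 0.3 0 0 0 0 1;2.1 0.02 0.3 0 0 0 1;0 0 1.2 0 0 0 1;0 0 0.6 0 0 0 1;0 0 0.1 0 0 0 1;0 0 0.05 0 0 0 1;0 0 0 0 0 0 1"

```text
time_s: 15.53
tool_pos: [568.9, -60.8, 48.1]
orientation: [2.223, 2.22, -0.0]
wrist_force: [-0.1, -0.1, 1.3]
grip_width: -0.2
finger_force: 0.0
```

drive_tool:
  deltas: "0 0 0.05 0 0 0 1;0 0 0.05 0 0 0 1;0 0 0.05 0 0 0 1;0 0 0 0 0 0 1"

```text
time_s: 15.87
tool_pos: [568.9, -60.3, 46.7]
orientation: [2.222, 2.221, 0.0]
wrist_force: [-0.6, -0.2, 0.5]
grip_width: -0.3
finger_force: 0.0
```

drive_tool:
  deltas: "0 0 0.04 0 0 0 1;0 0 0 0 0 0 1"

```text
time_s: 16.03
tool_pos: [568.9, -60.1, 46.2]
orientation: [2.221, 2.221, 0.0]
wrist_force: [-0.3, 0.5, 0.2]
grip_width: 0.2
finger_force: 0.0
```

drive_tool:
  deltas: "0 0 0.04 0 0 0 1;0 0 0 0 0 0 1"

```text
time_s: 16.2
tool_pos: [568.8, -60.0, 45.8]
orientation: [2.221, 2.221, -0.0]
wrist_force: [0.7, 0.8, 0.8]
grip_width: -0.0
finger_force: 0.0
```

drive_tool:
  deltas: "0 0 0.05 0 0 0 1;0 0 0.05 0 0 0 1;0 0 0 0 0 0 1"

```text
time_s: 16.45
tool_pos: [568.8, -59.9, 44.7]
orientation: [-2.221, -2.221, 0.0]
wrist_force: [0.2, -0.4, 0.1]
grip_width: -0.1
finger_force: 0.0
```

drive_tool:
  deltas: "0 0 0.04 0 0 0 1;0 0 0 0 0 0 1"

```text
time_s: 16.62
tool_pos: [568.8, -60.0, 44.3]
orientation: [2.221, 2.221, -0.0]
wrist_force: [-0.3, -0.4, 0.5]
grip_width: 0.3
finger_force: 0.0
```

drive_tool:
  deltas: "0 0 0.04 0 0 0 1;0 0 0 0 0 0 1"

```text
time_s: 16.78
tool_pos: [568.9, -60.0, 44.3]
orientation: [2.221, 2.221, 0.0]
wrist_force: [-1.0, 0.7, 2.7]
grip_width: 0.0
finger_force: 1.4
```

drive_tool:
  deltas: "0 0 0.04 0 0 0 1;0 0 0 0 0 0 1"

```text
time_s: 16.95
tool_pos: [568.9, -60.0, 44.2]
orientation: [2.221, 2.221, 0.0]
wrist_force: [-1.7, -0.2, 6.7]
grip_width: 0.0
finger_force: 2.9
```

drive_tool:
  deltas: "0 0 -0.4 0 0 0 1;0 0 -2.2 0 0 0 1;-0.1 -0.8 -2.2 0 0 0 1;-0.7 -3.5 0 0 0 0 1;-0.7 -3.5 0 0 0 0 1;-0.6 -3.2 0 0 0 0 1;0 -0.3 1.0 0 0 0 1;0 0 2 0 0 0 1;0 0 1.1 0 0 0 1;0 0 0.2 0 0 0 1;0 0 0.1 0 0 0 1;0 0 0 0 0 0 1"

```text
time_s: 17.95
tool_pos: [456.2, -81.0, 47.9]
orientation: [2.221, 2.221, 0.0]
wrist_force: [-0.4, -0.2, -0.3]
grip_width: 0.1
finger_force: 0.0
```

drive_tool:
  deltas: "0 0 0.05 0 0 0 1;0 0 0.05 0 0 0 1;0 0 0 0 0 0 1"

```text
time_s: 18.2
tool_pos: [456.4, -81.1, 47.0]
orientation: [2.221, 2.221, 0.001]
wrist_force: [0.0, -0.8, 0.1]
grip_width: -0.3
finger_force: 0.0
```

drive_tool:
  deltas: "0 0 0.05 0 0 0 1;0 0 0 0 0 0 1"

```text
time_s: 18.37
tool_pos: [456.0, -81.0, 46.2]
orientation: [2.221, 2.221, 0.0]
wrist_force: [-0.3, -0.3, -0.5]
grip_width: 0.2
finger_force: 0.0
```

drive_tool:
  deltas: "0 0 0.05 0 0 0 1;0 0 0 0 0 0 1"

```text
time_s: 18.53
tool_pos: [455.8, -81.0, 45.6]
orientation: [2.221, 2.221, -0.0]
wrist_force: [0.4, 0.4, 0.0]
grip_width: -0.2
finger_force: 0.0
```

drive_tool:
  deltas: "0 0 0.05 0 0 0 1;0 0 0.05 0 0 0 1;0 0 0 0 0 0 1"

```text
time_s: 18.78
tool_pos: [455.8, -81.0, 44.5]
orientation: [-2.221, -2.221, 0.0]
wrist_force: [-0.2, 0.7, 0.3]
grip_width: -0.3
finger_force: 0.0
```

drive_tool:
  deltas: "0 0 0.04 0 0 0 1;0 0 0 0 0 0 1"

```text
time_s: 18.95
tool_pos: [455.8, -81.0, 44.3]
orientation: [2.221, 2.221, -0.0]
wrist_force: [-1.3, 0.4, 2.3]
grip_width: 0.0
finger_force: 0.7
```

drive_tool:
  deltas: "0 0 0.04 0 0 0 1;0 0 0 0 0 0 1"

```text
time_s: 19.12
tool_pos: [455.9, -81.0, 44.2]
orientation: [2.221, 2.221, 0.0]
wrist_force: [-1.9, -0.3, 5.1]
grip_width: 0.1
finger_force: 2.7
```

drive_tool:
  deltas: "0 0 0.03 0 0 0 1;0 0 0 0 0 0 1"

```text
time_s: 19.28
tool_pos: [455.9, -81.0, 44.2]
orientation: [2.221, 2.221, 0.0]
wrist_force: [-2.7, 0.9, 6.7]
grip_width: -0.3
finger_force: 4.0
```

M is sound too, so L must be the one. I test L's −x end.

drive_tool:
  deltas: "0 0 -0.4 0 0 0 1;0 0 -2.3 0 0 0 1;3.5 -0.5 0 0 0 0 1;3.5 -0.5 0 0 0 0 1;3.5 -0.5 0 0 0 0 1;3.5 -0.5 0 0 0 0 1;1.7 -0.1 0.3 0 0 0 1;0 0 1.2 0 0 0 1;0 0 0.6 0 0 0 1;0 0 0.1 0 0 0 1;0 0 0.05 0 0 0 1;0 0 0 0 0 0 1"

```text
time_s: 20.28
tool_pos: [435.0, 75.4, 48.0]
orientation: [-2.223, -2.22, 0.0]
wrist_force: [-0.2, -0.2, 1.3]
grip_width: 0.1
finger_force: 0.0
```

drive_tool:
  deltas: "0 0 0.05 0 0 0 1;0 0 0.05 0 0 0 1;0 0 0.05 0 0 0 1;0 0 0 0 0 0 1"

```text
time_s: 20.62
tool_pos: [435.0, 75.8, 46.6]
orientation: [2.222, 2.221, 0.0]
wrist_force: [0.2, 0.1, -0.7]
grip_width: 0.3
finger_force: 0.0
```

drive_tool:
  deltas: "0 0 0.05 0 0 0 1;0 0 0.03 0 0 0 1;0 0 0 0 0 0 1"

```text
time_s: 20.87
tool_pos: [434.9, 76.0, 45.7]
orientation: [2.221, 2.221, -0.0]
wrist_force: [0.0, -1.2, 0.3]
grip_width: 0.0
finger_force: 0.0
```

drive_tool:
  deltas: "0 0 0.04 0 0 0 1;0 0 0 0 0 0 1"

```text
time_s: 21.03
tool_pos: [434.8, 76.0, 45.2]
orientation: [2.221, 2.221, -0.0]
wrist_force: [0.2, 0.4, 0.6]
grip_width: -0.4
finger_force: 0.0
```

drive_tool:
  deltas: "0 0 0.04 0 0 0 1;0 0 0 0 0 0 1"

```text
time_s: 21.2
tool_pos: [434.8, 76.0, 44.8]
orientation: [2.221, 2.222, -0.0]
wrist_force: [-0.3, -0.5, -0.0]
grip_width: -0.2
finger_force: 0.0
```

drive_tool:
  deltas: "0 0 0.04 0 0 0 1;0 0 0 0 0 0 1"

```text
time_s: 21.37
tool_pos: [434.8, 76.0, 44.4]
orientation: [-2.221, -2.221, 0.0]
wrist_force: [-0.1, 0.2, -0.9]
grip_width: 0.0
finger_force: 0.0
```

drive_tool:
  deltas: "0 0 0.04 0 0 0 1;0 0 0 0 0 0 1"

```text
time_s: 21.53
tool_pos: [434.8, 76.0, 44.2]
orientation: [2.221, 2.221, -0.0]
wrist_force: [-0.5, -0.0, 2.6]
grip_width: 0.4
finger_force: 1.3
```

drive_tool:
  deltas: "0 0 0.04 0 0 0 1;0 0 0 0 0 0 1"

```text
time_s: 21.7
tool_pos: [434.9, 76.0, 44.2]
orientation: [2.221, 2.221, 0.0]
wrist_force: [-2.3, -0.1, 7.3]
grip_width: -0.1
finger_force: 3.5
```

drive_tool:
  deltas: "0 0 -0.4 0 0 0 1;0 0 -2.2 0 0 0 1;0 0.8 -2.2 0 0 0 1;0.1 3.5 0 0 0 0 1;0.2 3.5 0 0 0 0 1;0.2 3.2 0 0 0 0 1;0 0.4 1.0 0 0 0 1;0 0 2 0 0 0 1;0 0 1.1 0 0 0 1;0 0 0.2 0 0 0 1;0 0 0.1 0 0 0 1;0 0 0 0 0 0 1"

```text
time_s: 22.7
tool_pos: [548.7, 81.0, 47.8]
orientation: [-2.221, -2.221, 0.0]
wrist_force: [-0.0, 0.2, -0.1]
grip_width: 0.0
finger_force: 0.0
```

drive_tool:
  deltas: "0 0 0.05 0 0 0 1;0 0 0.05 0 0 0 1;0 0 0.05 0 0 0 1;0 0 0 0 0 0 1"

```text
time_s: 23.03
tool_pos: [549.2, 81.0, 46.7]
orientation: [2.221, 2.221, 0.001]
wrist_force: [0.2, -0.2, 0.2]
grip_width: 0.2
finger_force: 0.0
```

drive_tool:
  deltas: "0 0 0.05 0 0 0 1;0 0 0 0 0 0 1"

```text
time_s: 23.2
tool_pos: [548.9, 81.0, 45.8]
orientation: [2.221, 2.221, 0.0]
wrist_force: [0.0, 0.5, -0.5]
grip_width: 0.1
finger_force: 0.0
```

drive_tool:
  deltas: "0 0 0.04 0 0 0 1;0 0 0 0 0 0 1"

```text
time_s: 23.37
tool_pos: [548.8, 81.0, 45.2]
orientation: [2.221, 2.221, -0.0]
wrist_force: [0.6, 1.0, -0.3]
grip_width: 0.3
finger_force: 0.0
```

drive_tool:
  deltas: "0 0 0.04 0 0 0 1;0 0 0 0 0 0 1"

```text
time_s: 23.53
tool_pos: [548.8, 81.0, 44.8]
orientation: [-2.221, -2.221, 0.0]
wrist_force: [-0.2, 0.5, -0.0]
grip_width: -0.1
finger_force: 0.0
```

drive_tool:
  deltas: "0 0 0.04 0 0 0 1;0 0 0 0 0 0 1"

```text
time_s: 23.7
tool_pos: [548.8, 81.0, 44.4]
orientation: [-2.221, -2.221, 0.0]
wrist_force: [-0.5, -0.1, 0.5]
grip_width: -0.1
finger_force: 0.0
```

drive_tool:
  deltas: "0 0 0.04 0 0 0 1;0 0 0 0 0 0 1"

```text
time_s: 23.87
tool_pos: [548.9, 81.0, 44.1]
orientation: [2.221, 2.221, -0.0]
wrist_force: [-0.1, -0.3, 0.1]
grip_width: 0.0
finger_force: 0.2
```

drive_tool:
  deltas: "0 0 0.04 0 0 0 1;0 0 0 0 0 0 1"

```text
time_s: 24.03
tool_pos: [549.0, 80.9, 43.7]
orientation: [2.221, 2.221, 0.0]
wrist_force: [0.7, -0.6, 0.7]
grip_width: -0.1
finger_force: 0.4
```

drive_tool:
  deltas: "0 0 0.03 0 0 0 1;0 0 0 0 0 0 1"

```text
time_s: 24.2
tool_pos: [549.0, 80.9, 43.5]
orientation: [2.221, 2.221, 0.0]
wrist_force: [-0.3, -1.1, 0.5]
grip_width: 0.5
finger_force: 0.4
```

L's +x end gives under light force. I press it to its stop and hold.

drive_tool:
  deltas: "0 0 0.04 0 0 0 1;0 0 0.04 0 0 0 1;0 0 0 0 0 0 1"

```text
time_s: 24.45
tool_pos: [549.1, 80.9, 42.7]
orientation: [2.221, 2.221, 0.0]
wrist_force: [0.7, -0.8, 1.2]
grip_width: 0.2
finger_force: 0.7
```

drive_tool:
  deltas: "0 0 0.04 0 0 0 1;0 0 0 0 0 0 1"

```text
time_s: 24.62
tool_pos: [549.1, 81.0, 42.5]
orientation: [2.221, 2.221, 0.0]
wrist_force: [-0.5, -0.7, 3.3]
grip_width: -0.2
finger_force: 1.8
```

drive_tool:
  deltas: "0 0 0.03 0 0 0 1;0 0 0 0 0 0 1"

```text
time_s: 24.78
tool_pos: [549.2, 81.0, 42.4]
orientation: [2.221, 2.221, 0.001]
wrist_force: [-0.4, -0.7, 6.2]
grip_width: -0.3
finger_force: 2.9
```

The end sank 1.9 mm and then stopped, so L is the warped front. I hold it tilted about 1 s, then release, rise, open and centre on the pull.

drive_tool:
  deltas: "0 0 -0.03 0 0 0 1;0 0 0 0 0 0 1;0 0 0 0 0 0 1;0 0 0 0 0 0 1;0 0 0 0 0 0 1;0 0 0 0 0 0 1;0 0 0 0 0 0 1;0 0 0 0 0 0 1;0 0 0 0 0 0 1;0 0 0 0 0 0 1;0 0 0 0 0 0 1;0 0 0 0 0 0 1"

```text
time_s: 25.78
tool_pos: [549.1, 81.0, 42.5]
orientation: [2.221, 2.221, 0.0]
wrist_force: [0.1, -0.8, 4.8]
grip_width: 0.2
finger_force: 2.7
```

drive_tool:
  deltas: "0 0 -0.05 0 0 0 1;0 0 -0.1 0 0 0 1;0 0 -0.2 0 0 0 1;0 0 -1.5 0 0 0 1;0 0 -2.8 0 0 0 1;0 -1.8 -0.5 0 0 0 0.5;-0.1 -2.0 0 0 0 0 0.5;-0.1 -1.6 0 0 0 0 0.5;-0.1 -0.4 0 0 0 -0.04 0.5;0 0 0 0 0 0 0.5;0 0 0 0 0 0 0.5;0 0 0 0 0 0 0.5"

```text
time_s: 26.78
tool_pos: [491.4, 78.1, 93.6]
orientation: [2.177, 2.264, 0.0]
wrist_force: [0.4, -0.7, 0.0]
grip_width: 42.7
finger_force: 0.0
```

```bash
python3 - <<'E'
from h import *
b=grab('side');a=grab('top');print(env.state()['tool_pos'])
A=cv2.resize(a['frame'][160:260,160:260,::-1],None,fx=4,fy=4,interpolation=cv2.INTER_CUBIC)
B=cv2.resize(b['frame'][165:265,200:300,::-1],None,fx=4,fy=4,interpolation=cv2.INTER_CUBIC)
cv2.imwrite('pics/p5.png',np.hstack([A,B]))
E
```

```text
[491.47568932  78.04119411  93.56554473]
```

View pics/p5.png

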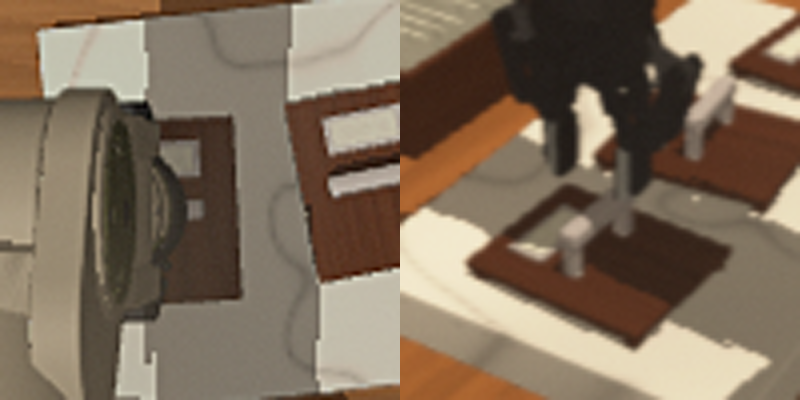

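The fingertips at (565,170) and (632,195) straddle the pull's bar at (575,240)–(625,200). Descend and grip.

drive_tool:
  deltas: "0 0 1 0 0 0 0.5;0 0 1 0 0 0 0.5;0 0 0.8 0 0 0 0.5;0 0 0.5 0 0 0 0.5;0 0 0.3 0 0 0 0.5;0 0 0.2 0 0 0 0.5;0 0 0 0 0 0 0.5"

```text
time_s: 27.47
tool_pos: [490.5, 78.0, 55.1]
orientation: [-2.176, -2.265, 0.001]
wrist_force: [-0.1, -0.3, -0.1]
grip_width: 42.8
finger_force: 0.0
```

drive_tool:
  deltas: "0 0 0 0 0 0 0.9;0 0 0 0 0 0 0.9;0 0 0 0 0 0 0.9;0 0 0 0 0 0 0.9;0 0 0 0 0 0 1;0 0 0 0 0 0 1;0 0 0 0 0 0 1"
  newtons: 40

```text
time_s: 28.05
tool_pos: [491.4, 78.0, 56.2]
orientation: [2.176, 2.265, 0.001]
wrist_force: [-0.8, -0.5, 4.4]
grip_width: 13.2
finger_force: 40.3
```

drive_tool:
  deltas: "0 0 0 0 0 0 1;0 0 -0.2 0 0 0 1;0 0 -0.4 0 0 0 1;0 0 -0.8 0 0 0 1;0 0 -1 0 0 0 1;0 0 -1 0 0 0 1;0 0 -0.8 0 0 0 1;0 0 0 0 0 0 1"
  newtons: 60

```text
time_s: 28.72
tool_pos: [492.5, 78.0, 100.1]
orientation: [2.175, 2.263, 0.004]
wrist_force: [0.2, -0.5, -2.4]
grip_width: 12.6
finger_force: 59.5
```

```bash
python3 - <<'E'
from h import *
b=grab('side');s=env.state();print(s['wrist_force'],s['torque'],s['grip_width'])
im=b['frame'].astype(int);m=((im[:,:,0]<110)&(im[:,:,0]-im[:,:,2]>12)).astype(np.uint8)
B=cv2.resize(b['frame'][140:280,180:340,::-1],None,fx=4,fy=4,interpolation=cv2.INTER_CUBIC)
cv2.imwrite('pics/p6.png',B)
E
```

```text
[ 0.48683284  0.26014787 -2.55849625] [-0.03878715  0.0276428   0.0009076 ] 13.071763114387783
```

It carries about 2.6 N, so the front is lifted. Move over the tray.

drive_tool:
  deltas: "0.8 0.1 0 0 0 0.01 1;1.8 0.3 0 0 0 0.01 1;2.6 0.4 0 0 0 0.01 1;3 0.5 0 0 0 0.01 1;3 0.5 0 0 0 0.01 1;3 0.5 0 0 0 0.01 1;3 0.4 0 0 0 0.005 1;3 0.4 0 0 0 0 1;2.6 0.4 0 0 0 0 1;1.6 0.2 0 0 0 0 1;0.9 0 0 0 0 0 1;0.2 0 0 0 0 0 1"

```text
time_s: 29.77
tool_pos: [528.7, 334.2, 96.9]
orientation: [-2.247, -2.195, 0.001]
wrist_force: [0.2, 0.6, -1.8]
grip_width: 13.1
finger_force: 59.4
```

drive_tool:
  deltas: "0 0 0 0 0 0 1;0 0 0 0 0 0 1"

```text
time_s: 29.93
tool_pos: [528.7, 331.8, 97.3]
orientation: [2.25, 2.193, -0.002]
wrist_force: [-0.3, -0.4, -2.0]
grip_width: 13.1
finger_force: 59.4
```

```bash
python3 - <<'E'
from h import *
a=grab('top');b=grab('side');s=env.state();print(s['tool_pos'],s['wrist_force'],s['orientation'])
A=cv2.resize(a['frame'][150:250,70:170,::-1],None,fx=4,fy=4,interpolation=cv2.INTER_CUBIC)
B=cv2.resize(b['frame'][190:350,90:250,::-1],(400,400),interpolation=cv2.INTER_CUBIC)
cv2.imwrite('pics/p7.png',np.hstack([A,B]))
E
```

```text
[529.00555922 331.58122131  97.62790688] [ 0.13176769 -0.18986863 -2.7663835 ] [ 2.25050320e+00  2.19184916e+00 -1.17572323e-03]
```

View pics/p7.png

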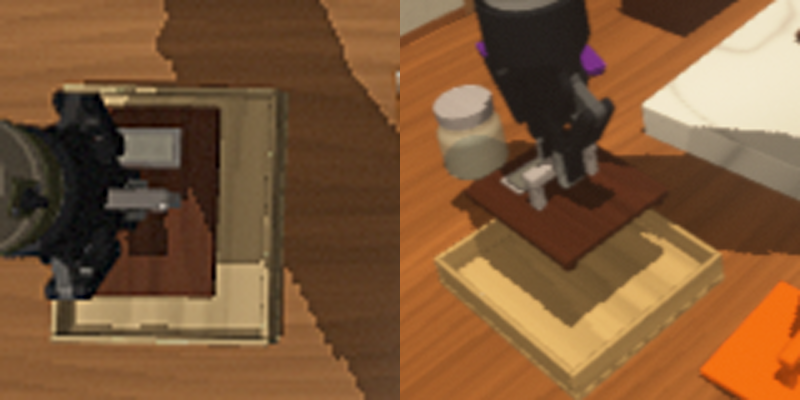

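The front is held level over the tray. It is about 8 mm too far +x and 4 mm short in +y, so I correct while lowering.

drive_tool:
  deltas: "0.2 -0.4 0 0 0 0 1;0.2 -0.45 0.5 0 0 0 1;0 0 1.2 0 0 0 1;0 0 1.2 0 0 0 1;0 0 1.2 0 0 0 1;0 0 1.2 0 0 0 1;0 0 0.8 0 0 0 1;0 0 0.4 0 0 0 1;0 0 0.1 0 0 0 1;0 0 0 0 0 0 1"

```text
time_s: 30.87
tool_pos: [520.6, 337.0, 31.6]
orientation: [2.249, 2.193, -0.0]
wrist_force: [0.8, -0.1, -1.5]
grip_width: 12.6
finger_force: 59.4
```

drive_tool:
  deltas: "0 0 0.05 0 0 0 1;0 0 0.05 0 0 0 1;0 0 0.05 0 0 0 1;0 0 0 0 0 0 1"

```text
time_s: 31.2
tool_pos: [521.0, 337.2, 30.5]
orientation: [2.249, 2.193, 0.001]
wrist_force: [-1.0, 0.0, -3.1]
grip_width: 12.7
finger_force: 59.4
```

drive_tool:
  deltas: "0 0 0.1 0 0 0 1;0 0 0.1 0 0 0 1;0 0 0.1 0 0 0 1;0 0 0.1 0 0 0 1;0 0 0.1 0 0 0 1;0 0 0.1 0 0 0 1;0 0 0 0 0 0 1"

```text
time_s: 31.78
tool_pos: [520.6, 337.0, 23.8]
orientation: [-2.249, -2.193, 0.001]
wrist_force: [0.3, 0.8, -2.2]
grip_width: 12.9
finger_force: 59.4
```

drive_tool:
  deltas: "0 0 0.05 0 0 0 1;0 0 0.05 0 0 0 1;0 0 0 0 0 0 1"

```text
time_s: 32.03
tool_pos: [520.7, 337.0, 23.0]
orientation: [2.249, 2.193, -0.0]
wrist_force: [0.0, 0.2, -3.0]
grip_width: 12.7
finger_force: 59.4
```

drive_tool:
  deltas: "0 0 0.05 0 0 0 1;0 0 0.05 0 0 0 1;0 0 0 0 0 0 1"

```text
time_s: 32.28
tool_pos: [520.7, 337.0, 22.0]
orientation: [2.249, 2.194, -0.0]
wrist_force: [-0.6, -0.7, -2.3]
grip_width: 12.9
finger_force: 59.4
```

drive_tool:
  deltas: "0 0 0.05 0 0 0 1;0 0 0 0 0 0 1"

```text
time_s: 32.45
tool_pos: [520.7, 337.0, 21.5]
orientation: [2.249, 2.194, -0.0]
wrist_force: [0.4, 0.1, -2.4]
grip_width: 13.2
finger_force: 59.4
```

drive_tool:
  deltas: "0 0 0.04 0 0 0 1;0 0 0 0 0 0 1"

```text
time_s: 32.62
tool_pos: [520.8, 337.1, 21.3]
orientation: [2.249, 2.193, 0.0]
wrist_force: [-0.4, -1.0, -3.2]
grip_width: 12.8
finger_force: 59.5
```

drive_tool:
  deltas: "0 0 0.04 0 0 0 1;0 0 0 0 0 0 1"

```text
time_s: 32.78
tool_pos: [520.8, 337.1, 21.3]
orientation: [2.249, 2.193, 0.0]
wrist_force: [-0.9, -0.6, 1.5]
grip_width: 12.8
finger_force: 60.0
```

drive_tool:
  deltas: "0 0 0.04 0 0 0 1;0 0 0 0 0 0 1"

```text
time_s: 32.95
tool_pos: [520.8, 337.1, 21.3]
orientation: [2.249, 2.193, 0.001]
wrist_force: [-2.2, -1.3, 4.6]
grip_width: 12.5
finger_force: 60.4
```

It touched down at the predicted height. Open and rise.

drive_tool:
  deltas: "0 0 -0.04 0 0 0 0.8;0 0 0 0 0 0 0.75;0 0 0 0 0 0 0.65;0 0 0 0 0 0 0.55;0 0 0 0 0 0 0.5;0 0 0 0 0 0 0.5;0 0 -0.3 0 0 0 0.5;0 0 -1 0 0 0 0.5;0 0 -2 0 0 0 0.5;0 0 -3 0 0 0 0.5;0 0 -3 0 0 0 0.5;0 0 -3 0 0 0 0.5"
  newtons: 20

```text
time_s: 33.95
tool_pos: [520.5, 337.0, 145.9]
orientation: [2.249, 2.193, 0.0]
wrist_force: [0.3, 0.1, 0.1]
grip_width: 42.6
finger_force: 0.0
```

drive_tool:
  deltas: "0 -2 -1.5 0 0 0 0.5;0 -3 -1 0 0 0 0.5;0 -3 0 0 0 0 0.5;0 -3 0 0 0 0 0.5;0 -2 0 0 0 0 0.5;0 0 0 0 0 0 0.5;0 0 0 0 0 0 0.5"

```text
time_s: 34.53
tool_pos: [390.2, 340.7, 170.2]
orientation: [2.247, 2.195, 0.003]
wrist_force: [0.5, -0.4, 0.4]
grip_width: 42.6
finger_force: 0.0
```

```bash
python3 - <<'E'
from h import *
a=grab('top');b=grab('side');s=env.state();print(s['tool_pos'],s['wrist_force'])
for f in(a,):
  im=f['frame'].astype(int);m=((im[:,:,0]<110)&(im[:,:,0]-im[:,:,2]>12)).astype(np.uint8)
  for x0,y0,x1,y1,z in((88,174,138,233,19),(228,165,280,245,54),(284,175,332,240,54)):
    k=np.zeros_like(m);k[y0:y1,x0:x1]=m[y0:y1,x0:x1];k=cv2.morphologyEx(k,2,np.ones((3,3)))
    for c in cv2.findContours(k,0,2)[0]:
      if cv2.contourArea(c)>250:
        P=np.array([onz(f,*p,z)[:2] for p in c[:,0]],np.float32);r=cv2.minAreaRect(P);print(np.round(r[0],1),np.round(r[1],1),round(r[2],1))
B=cv2.resize(b['frame'][150:350,60:360,::-1],(600,400));cv2.imwrite('pics/end.png',B)
# front corners predicted in side vs mask bounds
m=((b['frame'].astype(int)[:,:,0]<110)&(b['frame'].astype(int)[:,:,0]-b['frame'].astype(int)[:,:,2]>12)).astype(np.uint8)
k=m[250:345,100:225];k=cv2.morphologyEx(k,2,np.ones((3,3)))
for c in cv2.findContours(k,0,2)[0]:
  if cv2.contourArea(c)>200: x,y,w,h=cv2.boundingRect(c);print('side',x+100,y+250,x+100+w,y+250+h)
print([proj(b,(521+dx,337+dy,19)).round() for dx in(-65,65) for dy in(-52,52)])
E
```

```text
[391.79105178 340.70856116 169.69527296] [0.24693606 0.51182311 0.15814862]
[514.9 336.7] [106.1 142. ] 89.3
[512.5 -70.6] [128.6 104.6] 10.7
[ 501. -220.] [102.6 127.8] 88.9
side 124 269 202 329
side 186 268 225 303
[array([201., 293.]), array([163., 326.]), array([161., 268.]), array([122., 295.])]
```

```bash
python3 -c "
from bench import env
print(env.sign_off())"
```

```text
the job is handed in; nothing more can be done
None
```

Done and signed off at about 35 s: the front nearest the tray was the warped one (its +x end sank 1.9 mm and I held it tilted for 1 s). It now lies face up in the repair tray, and the two sound fronts measure where they were.

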